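# Lean the tall sample board on the drying rack

## Robot

A 6-joint arm with a two-finger parallel gripper is mounted at the origin on the work surface. World frame = base frame: x ahead of the robot, y to its left, z up, the work surface at z = 0. Lengths are in m, angles in degrees, forces in N, time in s.
With the tool pointing down it reaches from about 0.325 to 0.775 m from the base axis. Payload 5.5 kg.
Tool frame: the origin (TCP) lies at the centre of the arm's flange, where the gripper is bolted on; the fingertips stand 182 mm ahead of it and the grasp point (between the pads) lies 163 mm ahead of it; z points along the fingers, y is the direction in which the jaws open and shut (so a half turn about z gives the same grasp; the last joint's range is limited). The gripper opens to 88 mm and grips with 3 to 60 N. Pads are 20 mm wide; open, the fingers measure 115 mm over their backs; the gripper's body (75 mm by 178 mm) begins 61 mm behind the grasp point.
Start: joints at [68.715, 5.22, 70.514, -0, 104.267, -3.249], TCP at [0.186, 0.571, 0.405] pointing down, gripper open.
Joint ranges: [-164.24, 164.24], [-49.07, 125.15], [9.68, 141.18], [-86.29, 266.29], [3.28, 154.24], [-151.56, 151.56]. Speed limits (degrees/s): [147.25, 147.25, 172.46, 180, 180, 180].

## Interface

Orientations are given as [roll, pitch, yaw] about the fixed x, y, z axes, in that order (R = Rz(yaw) Ry(pitch) Rx(roll)).
In Python, from station import r gives the robot as it stands. The module is installed in compiled form; this text tells all that it offers. Calls block until the motion is done:
- r.reach(position, orientation): joint-space move of the TCP to a pose.
- r.servo_line(position, rotation=None, speed=0.15): straight line of the TCP; rotation=None keeps the orientation; speed is the mean speed in m/s.
- r.move_joints(angles): joint-space move.
- r.let_go() and r.grab(squeeze=None): open the fingers fully, or close them until they stop; squeeze is the grip in N (None keeps the last).
- r.wait(seconds).
- r.inverse_kinematics(position, orientation): joint angles nearest the present ones, or None.
- r.sense(): the state.
- r.snapshot(name): name is "side" or "top"; returns a dict with "frame" (384x512x3 uint8, red, green, blue), "fx", "fy", "cx", "cy" (pixels), "R" (3x3) and "t" (3): a world point X has camera coordinates R X + t. Camera axes: x right, y down, z forward; pixel columns grow to the right and rows downward; lengths in m; the calibration is good to about 2 mm. A picture is of the moment at which its call begins. There is no depth.
A pose or a line that the arm cannot do raises r.IKError and nothing moves.
- r.hand_in(): hands the job in, once; it reports no verdict.
The state is a dict: "clock": time; "joints": joint angles; "joint_vel": joint speeds; "joint_torque": joint torques, N m; "tcp_pos": TCP position; "orientation": TCP orientation; "contact_force": force on the tool from outside, world axes, zero at the start; "torque": the same for the moment, N m; "opening": finger opening in m.
Only numpy, scipy, OpenCV 4.12 (cv2) and the standard library are available. Lean on these libraries where they do the work, as an engineer would, in place of code of your own. Each camera call takes 0.05 s, during which the arm holds its last target. There are 200 camera calls.

## Task

Take the taller of the two bare plywood sample boards out of the slotted wooden block and lean it on the drying rack to be primed: set its lower edge down in the rack's foot groove, about midway along, before you let go, and leave it leaning back against the steel rail, square to the rack and at rest. Leave the shorter board where it stands.

Things in the scene. Friction and masses are not known exactly. Their poses are not given: they have to be found in the camera images.
- tall_mid (a point): centre of the taller bare plywood board: 12 mm thick, 110 mm wide, 210 mm tall, 0.13 to 0.25 kg. It starts upright in one of the two slots of a dark wooden block, lower edge 10 mm and top edge 220 mm above the counter. Axes: x through its thickness, y along its width, z up along its height. Grip its top edge across the 12 mm thickness.
- tall_panel: the same taller board, same axes; this point is the middle of its lower edge, 105 mm below its centre. On the rack it comes to lean 13 to 20 degrees from upright (20 with its foot against the front batten). Held at 17 degrees with this point at x = +5 mm in the groove's frame it is still 3 mm clear of the rail and 2 mm of the front batten.
- short_mid (a point): centre of the shorter plywood board, 12 mm thick, 110 mm wide, 110 mm tall (top edge 120 mm above the counter), same axes, upright in the other slot of the block; it stays there. The block is 180 x 140 mm and 40 mm high, its slots 100 mm apart, 30 mm deep and 16 mm wide.
- groove (a point): middle of the foot groove's floor on the fixed wooden rack, 12 mm above the counter. x: across it, away from the rail (roughly away from the robot); y: along it; z up. Groove 26 mm wide, 220 long, between battens 12 high, 20 wide. Steel rail along y, 16 mm diameter, axis at x = -46 mm, 107 mm above this floor; rail-high posts at y = +-100 mm. A board leans back over the rail, top to -x.
Mind the look-alikes: they are no part of the job. What is shaped like the tall_panel but blue, purple or red is not meant.

How it is judged (in metres and radians):
On the way:
1. the taller board's lower edge is set down in the groove, about midway along, while the gripper still holds it (x of tall_panel in the frame of groove between -0.016 and 0.016 m and y of tall_panel in the frame of groove between -0.04 and 0.04 m and z of tall_panel in the frame of groove between -0.006 and 0.012 m and contact force between the fingers and tall_panel above 0.5 N), for 0.1 s.
At the end, for the whole second after the job is handed in: The taller board stands with its lower edge on the groove floor (middle of the edge within 16 mm across, 40 mm along, at most 8 mm up) and leans back towards the rail, 10 to 30 degrees from upright, square to the rack within 10 degrees, released and at rest (x of tall_panel in the frame of groove between -0.016 and 0.016 m and y of tall_panel in the frame of groove between -0.04 and 0.04 m and z of tall_panel in the frame of groove between -0.006 and 0.008 m and x of tall_mid in the frame of groove below -0.005 m and angle between tall_mid's own z axis and vertical between 0.17 and 0.53 rad and angle between the y axis of tall_mid and the y axis of groove, either way round below 0.18 rad and linear speed of tall_panel below 0.02 m/s and angular speed of tall_panel below 0.1 rad/s); the robot touches nothing.
It fails at once if the shorter board is moved more than 30 mm (distance of short_mid from where it was at the start of the episode above 0.03 m).
It also fails if it takes over 42 s, if anything falls off the work surface, if the arm or the gripper's body presses on something with over 40 N, if the wrist force passes 120 N, or if a joint passes its speed limit or range.

## Working session

There is one attempt and no reset: what is moved stays moved. The work goes in short steps, each a Python script; the robot and the scene stay as the last script left them, time stands still between calls to the robot, and variables do not carry over. Pictures are saved under pics/ and viewed, about 8 in all and at most 12, crops included, and the job is handed in when it is done.

```bash
mkdir -p pics; python3 - <<'E'
from station import r
import cv2,pickle
d={}
for n in("side","top"):
    s=r.snapshot(n); d[n]=s; cv2.imwrite(f"pics/{n}0.png",cv2.resize(s["frame"][:,:,::-1],None,fx=1.5,fy=1.5,interpolation=cv2.INTER_CUBIC))
    print(n,s["fx"],s["cx"],s["cy"],(-s["R"].T@s["t"]).round(3),s["R"].round(3).tolist())
pickle.dump(d,open("s0.pkl","wb"))
print(r.sense())
E
```

```text
side 371.6258103955707 250.7867240478236 195.98013644792064 [0.992 0.662 0.646] [[-0.73, 0.683, -0.017], [0.414, 0.422, -0.807], [-0.544, -0.596, -0.591]]
top 398.48997207728365 252.08156407341536 190.47091533305365 [0.325 0.098 1.08 ] [[0.011, -1.0, 0.02], [-0.987, -0.015, -0.161], [0.161, -0.018, -0.987]]
{'clock': 0.1, 'joints': array([ 6.87147955e+01,  5.25875820e+00,  7.05731959e+01, -2.32857236e-04,
        1.04266615e+02, -3.24960041e+00]), 'joint_vel': array([-0.08388293,  0.02964066, -0.11133637,  0.00264526, -0.01247004,
       -0.06708452]), 'joint_torque': array([ 2.47553835e-03, -4.47856021e+01, -4.07570422e+01,  7.01851188e-02,
        2.84670753e-02, -1.15561820e-04]), 'tcp_pos': array([0.1857966 , 0.57056685, 0.40363764]), 'orientation': array([-1.79901576e+02, -5.36207335e-03,  1.61964334e+02]), 'contact_force': array([-0.4680469 ,  0.14667448, -0.21184275]), 'torque': array([-0.00821602, -0.01158358, -0.06654185]), 'opening': 0.08793859648220458}
```

View pics/side0.png

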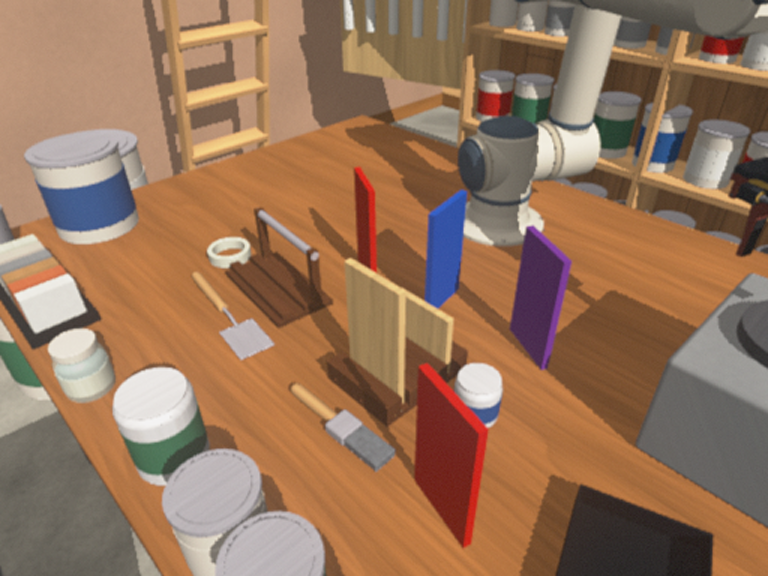

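View pics/top0.png

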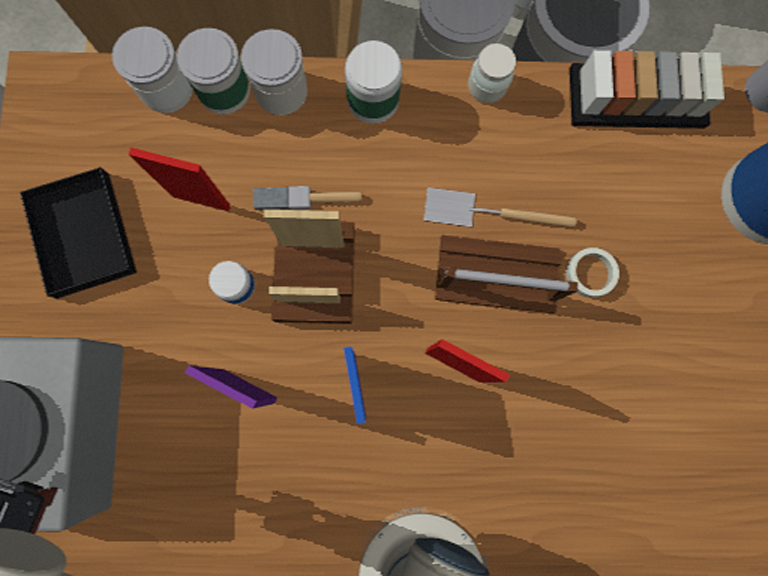

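```bash
python3 - <<'E'
import cv2,pickle,numpy as np
d=pickle.load(open("s0.pkl","rb"))
t=d["top"]["frame"][:,:,::-1]; s=d["side"]["frame"][:,:,::-1]
a=cv2.resize(t[130:220,170:260],None,fx=6,fy=6,interpolation=cv2.INTER_NEAREST)[:300*2,:]
b=cv2.resize(t[150:215,280:390],None,fx=7,fy=7,interpolation=cv2.INTER_NEAREST)
cv2.imwrite("pics/a.png",a);cv2.imwrite("pics/b.png",b)
for n,(u,v) in {"tall":(200,143),"front":(205,155),"short":(203,196),"rail":(340,187)}.items(): print(n,cv2.cvtColor(t,cv2.COLOR_BGR2HSV)[v,u])
E
```

```text
tall [ 20  88 192]
front [ 17 100  87]
short [ 20  95 150]
rail [110   5 148]
```

View pics/a.png

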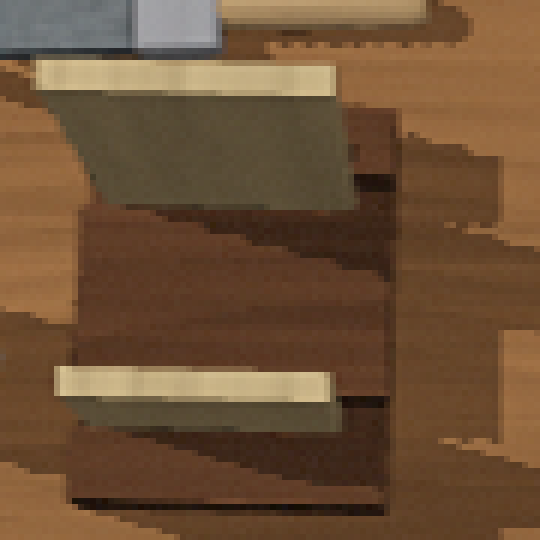

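View pics/b.png

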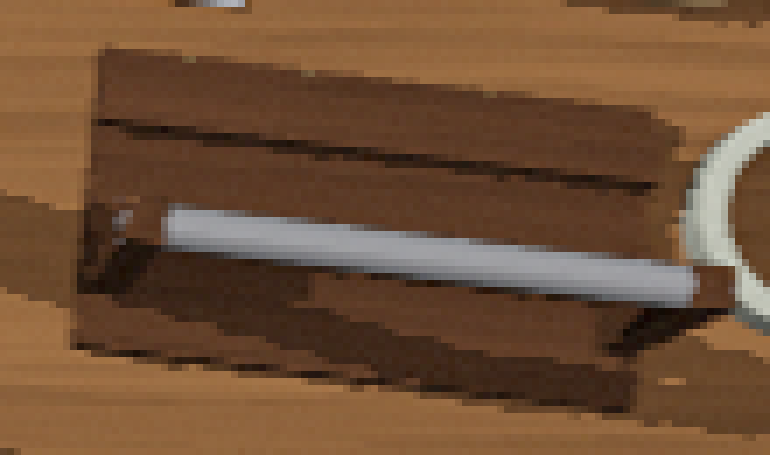

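The top crop shows the tall board's bright top face at about (35–336, 60–95) in the crop. The rail runs from (165,226) to (695,286), and the front batten's inner edge is the dark line from (97,122) to (650,187).

```bash
cat > h.py <<'E'
import numpy as np,cv2,pickle
def ray(s,uv,z):
    uv=np.atleast_2d(uv).astype(float)
    c=np.c_[(uv[:,0]-s["cx"])/s["fx"],(uv[:,1]-s["cy"])/s["fy"],np.ones(len(uv))]
    w=c@s["R"]; o=-s["R"].T@s["t"]
    return o+w*((z-o[2])/w[:,2])[:,None]
def mask(s,lo,hi,box):
    m=cv2.inRange(cv2.cvtColor(s["frame"],cv2.COLOR_RGB2HSV),lo,hi)
    k=np.zeros_like(m);x0,y0,x1,y1=box;k[y0:y1,x0:x1]=255
    m&=k
    n,l,st,_=cv2.connectedComponentsWithStats(m); return (l==1+np.argmax(st[1:,4])).astype(np.uint8)
def blob(s,lo,hi,box,z):
    v,u=np.nonzero(mask(s,lo,hi,box)); P=ray(s,np.c_[u,v],z)[:,:2]
    (c,sz,a)=cv2.minAreaRect(P.astype(np.float32)*1000)
    vx,vy,_,_=cv2.fitLine(P.astype(np.float32),cv2.DIST_L2,0,.01,.01).ravel()
    return P.mean(0),np.array(c)/1000,np.array(sz),np.degrees(np.arctan2(vy,vx))
E
python3 - <<'E'
from h import *
d=pickle.load(open("s0.pkl","rb"));t=d["top"];
print("tall",*blob(t,(15,60,140),(28,140,255),(172,139,232,150),.22))
print("short",*blob(t,(15,60,125),(28,140,255),(172,185,232,200),.12))
print("rail",*blob(t,(90,0,90),(130,40,255),(300,175,382,196),.121))
B=np.array([[97,122],[650,187]])/7+[280,150]
print("batten",ray(t,B,.018))
print("rack far edge",ray(t,np.array([[100,50],[680,128]])/7+[280,150],.012))
E
```

```text
tall [0.57255981 0.19598364] [0.57204144 0.19927533] [ 11.51618576 111.05924225] -89.889404
short [0.47272422 0.20302253] [0.4726514  0.20331348] [ 12.31575871 109.43013   ] 89.10932
rail [ 0.49553359 -0.1376175 ] [ 0.49546753 -0.1378284 ] [182.87210083  14.28271675] 84.158714
batten [[ 0.56410171 -0.03500309  0.018     ]
 [ 0.54159731 -0.25134171  0.018     ]]
rack far edge [[ 0.59452099 -0.03709765  0.012     ]
 [ 0.56672395 -0.26610979  0.012     ]]
```

```bash
cat >> h.py <<'E'
from scipy.spatial.transform import Rotation as Ro
G=np.array([.5405,-.1424,.012]); GY=-5.84; L=.21-.014+.163
def pose(foot,yaw,lean,flip):
    Rb=Ro.from_euler("ZY",[yaw,-lean],degrees=True)
    p=np.asarray(foot)+Rb.apply([0,0,L])
    return p,(Rb*Ro.from_euler("ZX",[90*flip,180],degrees=True)).as_euler("xyz",degrees=True)
def gfoot(x,y,z): return G+Ro.from_euler("z",GY,degrees=True).apply([x,y,z])
B=np.array([.572,.198,.010]); BY=-.5
E
python3 - <<'E'
from h import *
from station import r
for f in (1,-1):
  for a in ((B+[0,0,.06],BY,0),(B,BY,0),(B+[0,0,.13],BY,0),(gfoot(.005,0,.13),GY,0),(gfoot(.005,0,.13),GY,17),(gfoot(.005,0,0),GY,17)):
    j=r.inverse_kinematics(*pose(*a,f)); print(f,None if j is None else np.round(j,0))
E
```

```text
1 [ 16.   6.  67.   0. 107.  16.]
1 [ 16.   6.  74.   0. 101.  16.]
1 [ 16.   9.  57.   0. 114.  16.]
1 [-18.   2.  64.   0. 114. -12.]
1 [-23. -22.  87.   5.  98. -15.]
1 [-23. -25. 103.   5.  86. -17.]
-1 None
-1 None
-1 None
-1 None
-1 None
-1 None
```

```bash
python3 - <<'E'
from h import *
from station import r
r.servo_line([.186,.571,.47],speed=.2)
r.reach(*pose(B+[0,0,.1],BY,0,1))
r.servo_line(pose(B,BY,0,1)[0],speed=.12)
print(r.sense()["tcp_pos"],pose(B,BY,0,1)[0])
r.grab(30); r.wait(.1)
s=r.sense();print(s["opening"],s["contact_force"],s["clock"])
r.servo_line(pose(B+[0,0,.13],BY,0,1)[0],speed=.12)
s=r.sense();print(s["opening"],s["contact_force"],s["clock"])
d={n:r.snapshot(n) for n in("side","top")}
pickle.dump(d,open("s1.pkl","wb"))
cv2.imwrite("pics/c.png",np.hstack([cv2.resize(d[n]["frame"][:,:,::-1],(400,300)) for n in d]))
E
```

```text
[0.57204688 0.19809434 0.3702034 ] [0.572 0.198 0.369]
0.012038592479655047 [-0.17041189  0.23730533 -0.49060549] 4.75
0.011844108422261116 [-0.53759532 -0.28615929 -2.74598693] 5.9833
```

View pics/c.png

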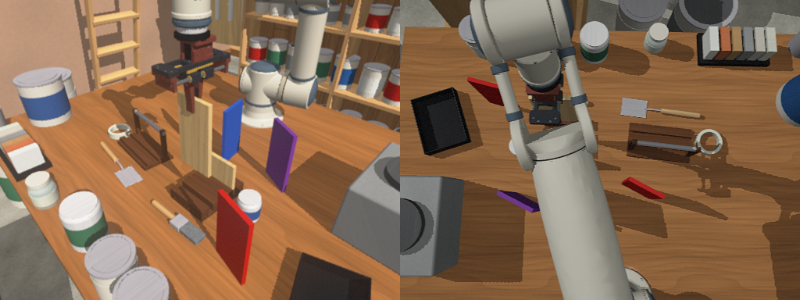

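The board is held and upright, clear of the block in the side view. Next I carry it over the rack, tilt it and stop just above the groove.

```bash
python3 - <<'E'
from h import *
from station import r
r.reach(*pose(gfoot(.005,0,.14),GY,0,1))
r.servo_line(*pose(gfoot(.005,0,.14),GY,17,1),speed=.12)
r.servo_line(*pose(gfoot(.005,0,.025),GY,17,1),speed=.1)
r.wait(.3)
s=r.sense();print(s["opening"],s["contact_force"],s["clock"],s["tcp_pos"]-pose(gfoot(.005,0,.025),GY,17,1)[0])
d=r.snapshot("side"); pickle.dump(d,open("s2.pkl","wb"))
def proj(X):
    c=d["R"]@X+d["t"]; return np.array([c[0]/c[2]*d["fx"]+d["cx"],c[1]/c[2]*d["fy"]+d["cy"]])
f=cv2.resize(d["frame"][80:240,120:320],None,fx=4,fy=4,interpolation=cv2.INTER_NEAREST)[:,:,::-1].copy()
Rb=Ro.from_euler("ZY",[GY,-17],degrees=True)
foot=gfoot(.005,0,.025)
for P,c in [(foot+Rb.apply([.006,y,0]),(255,0,0)) for y in(-.055,.055)]+[(gfoot(.013,y,.012),(0,255,0)) for y in(-.11,.11)]+[(gfoot(-.046,y,.107),(0,0,255)) for y in(-.09,.09)]:
    u=proj(P);print(u.round(1));cv2.circle(f,tuple(int(q) for q in (u-[120,80])*4),3,c,-1)
cv2.imwrite("pics/d.png",f[:600])
E
```

```text
0.01167394246293913 [ 0.0117536  -0.94066848 -1.55924583] 10.0083 [ 1.61049797e-05 -7.02079711e-06  3.13027123e-04]
[166.7 176.7]
[184.7 193.5]
[158.7 173.4]
[194.5 207.4]
[174.4 142.9]
[206.  167.6]
```

View pics/d.png

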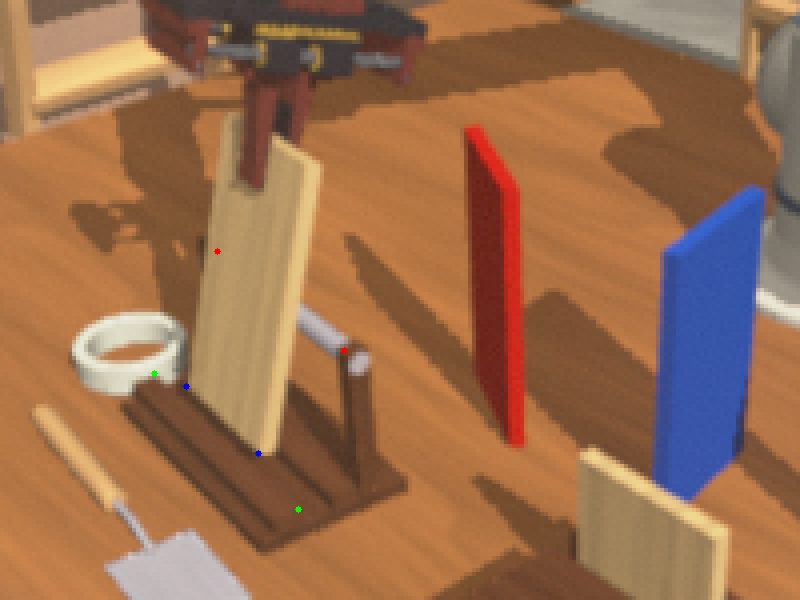

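```bash
python3 - <<'E'
from h import *
d=pickle.load(open("s2.pkl","rb"))
for x,z in((.033,.012),(.033,0),(.013,.012),(.013,0),(-.013,.012),(-.013,0),(-.033,.012),(-.033,0),(.043,0)):
    for y in (.11,-.11):
        c=d["R"]@gfoot(x,y,z)+d["t"]; u=(c[:2]/c[2]*d["fx"]+[d["cx"]-120,d["cy"]-80])*4
        print(x,z,y,u.round(0),(u[0]-u[1]).round(0))
E
```

```text
0.033 0.012 0.11 [272. 521.] -249.0
0.033 0.012 -0.11 [131. 382.] -251.0
0.033 0 0.11 [274. 535.] -260.0
0.033 0 -0.11 [134. 395.] -262.0
0.013 0.012 0.11 [298. 510.] -211.0
0.013 0.012 -0.11 [155. 373.] -219.0
0.013 0 0.11 [300. 523.] -223.0
0.013 0 -0.11 [157. 386.] -229.0
-0.013 0.012 0.11 [331. 495.] -164.0
-0.013 0.012 -0.11 [185. 362.] -177.0
-0.013 0 0.11 [332. 509.] -176.0
-0.013 0 -0.11 [187. 375.] -188.0
-0.033 0.012 0.11 [355. 484.] -129.0
-0.033 0.012 -0.11 [208. 354.] -146.0
-0.033 0 0.11 [357. 498.] -141.0
-0.033 0 -0.11 [210. 367.] -157.0
0.043 0 0.11 [262. 541.] -279.0
0.043 0 -0.11 [122. 400.] -278.0
```

The projected lines match the picture: outer front batten face at u≈272, v≈528, rear batten face near (330,505), and the board's foot corners on the blue dots. I'll lower it with a contact check.

```bash
python3 - <<'E'
from h import *
from station import r
r.servo_line(pose(gfoot(.005,0,.006),GY,17,1)[0],speed=.05); r.wait(.2)
f0=r.sense()["contact_force"]; print(f0)
for k in range(1,12):
    z=.006-.001*k
    r.servo_line(pose(gfoot(.005,0,z),GY,17,1)[0],speed=.02); r.wait(.05)
    f=r.sense()["contact_force"]-f0; print(round(z,4),f.round(2))
    if f[2]>4: break
r.wait(.3); print(r.sense()["contact_force"]-f0)
d=r.snapshot("side"); pickle.dump(d,open("s3.pkl","wb"))
cv2.imwrite("pics/e.png",cv2.resize(d["frame"][80:230,120:320],None,fx=4,fy=4)[:,:,::-1])
print(r.sense()["clock"])
E
```

```text
[ 1.4161501  -0.19274819 -2.13056339]
0.005 [-1.04  0.87 -0.13]
0.004 [-1.28 -0.25  0.41]
0.003 [-1.09 -0.19  0.19]
0.002 [-1.25 -0.6   0.3 ]
0.001 [-2.62  0.08  3.7 ]
0.0 [-4.57  1.15  6.83]
[-4.76083381  0.17271442  7.73409288]
12.9417
```

View pics/e.png

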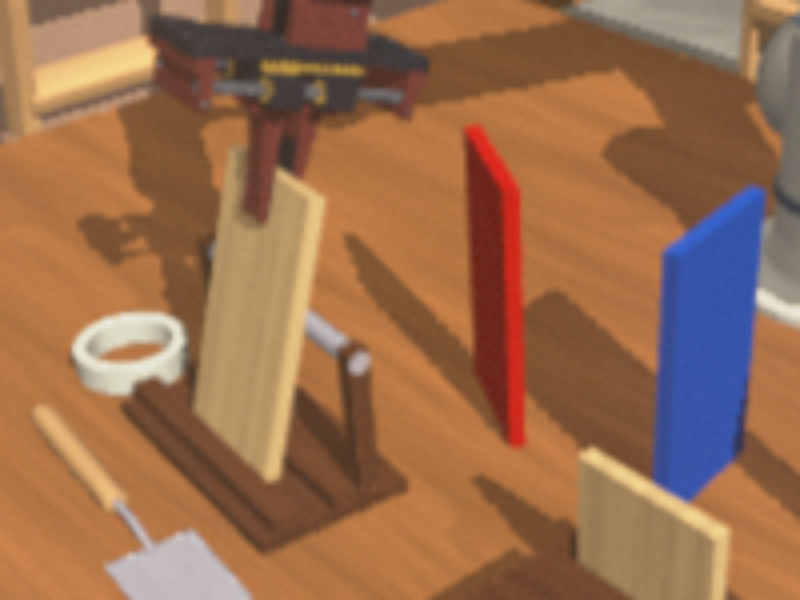

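The foot is down in the groove, with contact at the expected height and 7.7 N upward. Releasing now.

```bash
python3 - <<'E'
from h import *
from station import r
r.let_go(); r.wait(.3)
s=r.sense();print(s["opening"],s["contact_force"])
ax=Ro.from_euler("xyz",s["orientation"],degrees=True).apply([0,0,1])
r.servo_line(s["tcp_pos"]-.12*ax,speed=.1)
p=r.sense()["tcp_pos"]; r.servo_line(p+[-.05,.1,.08],speed=.2); r.wait(.5)
d={n:r.snapshot(n) for n in("side","top")}; pickle.dump(d,open("s4.pkl","wb"))
a=cv2.resize(d["side"]["frame"][100:250,110:290],(720,600)); b=cv2.resize(d["top"]["frame"],(512,384))
cv2.imwrite("pics/f.png",np.hstack([cv2.resize(a,(400,333)),cv2.resize(d["top"]["frame"][120:245,260:410],(400,333))])[:,:,::-1])
cv2.imwrite("pics/f2.png",a[:,:,::-1])
print(r.sense()["clock"])
E
```

```text
0.08782048440615313 [ 0.64648627 -0.90498287  0.19675885]
17.25
```

View pics/f.png

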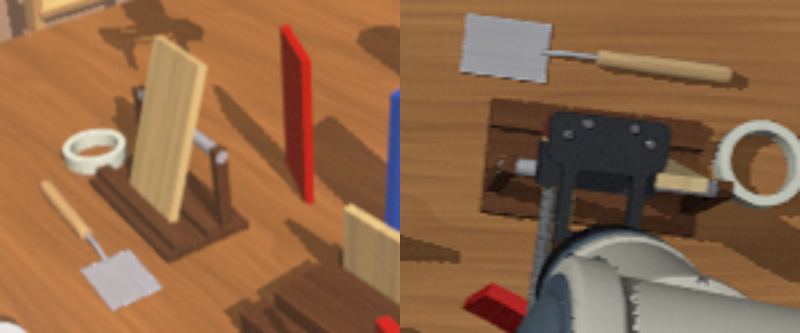

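The board is released and leaning on the rail in the side view, but the arm hides it from above. I'll move the arm clear and measure once.

```bash
python3 - <<'E'
from h import *
from station import r
j=np.array(r.sense()["joints"]); j[0]+=55; r.move_joints(j); r.wait(.3)
d={n:r.snapshot(n) for n in("side","top")}; pickle.dump(d,open("s5.pkl","wb"))
o=pickle.load(open("s4.pkl","rb"))["side"]["frame"][100:230,150:215].astype(int)
print("side change",abs(o-d["side"]["frame"][100:230,150:215]).max(2).mean(),r.sense()["clock"])
a=cv2.resize(d["side"]["frame"][110:230,140:220],(400,600),interpolation=cv2.INTER_NEAREST)
b=cv2.resize(d["top"]["frame"][140:230,290:380],(400,400),interpolation=cv2.INTER_NEAREST)
b=np.vstack([b,cv2.resize(d["top"]["frame"],(400,200))])
cv2.imwrite("pics/g.png",np.hstack([a,b])[:,:,::-1])
print("top edge",*blob(d["top"],(15,60,125),(28,140,255),(300,150,375,215),.209))
E
```

```text
side change 6.165207100591716 19.05
top edge [ 0.49081919 -0.119991  ] [ 0.49126105 -0.12188435] [139.60223389  32.28331375] 78.568214
```

View pics/g.png

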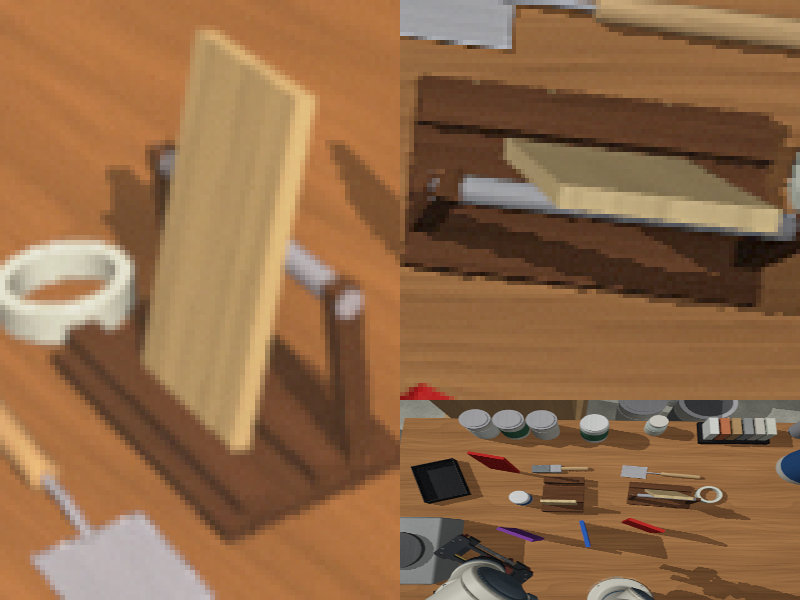

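The top face's corners in the top crop are near (560,188), (780,207), (560,208) and (780,232). The foot's front corners in the side crop are near (145,367) and (240,450).

```bash
python3 - <<'E'
from h import *
d=pickle.load(open("s5.pkl","rb"))
g=Ro.from_euler("z",-GY,degrees=True)
T=ray(d["top"],np.array([[160,188],[380,207],[160,208],[380,232]])/4.444+[290,140],.213)
T[:,2]=.213
print("top face",g.apply(T-G).round(4)); v=T[0]-T[1]; print("yaw",np.degrees(np.arctan2(v[1],v[0]))-90,"groove",GY)
F=ray(d["side"],np.array([[145,367],[240,450]])/5+[140,110],.0155)
f=g.apply(F-G);print("foot front corners",f.round(4))
from station import r
print(r.sense()["contact_force"],abs(np.array(r.sense()["joint_vel"])).max())
E
```

```text
top face [[-0.0588  0.0547  0.201 ]
 [-0.0555 -0.0558  0.201 ]
 [-0.0689  0.0539  0.201 ]
 [-0.0682 -0.0566  0.201 ]]
yaw -4.139167947223086 groove -5.84
foot front corners [[ 0.0087 -0.0515  0.0035]
 [ 0.0053  0.0585  0.0035]]
[-0.05867672  0.15332586 -0.60853013] 0.1662173743251606
```

```bash
python3 -c "
from station import r
r.hand_in(); print(r.sense()['clock'])"
```

```text
the job is handed in; nothing more can be done
the job is handed in; nothing more can be done
```

The taller bare plywood board is now leaning on the drying rack, and I handed the job in; the hand-in reports no verdict. I gripped it by its top edge, lifted it out and tilted it to 17°. I then lowered it until the foot met the groove floor (7.7 N upward force while held), let go and moved the arm clear.

**Final measurements:**
- **Foot:** the middle of the lower edge is about 1 mm across and 3 mm along from the groove's centre.
- **Lean:** about 18° back onto the rail.
- **Squareness:** within about 2° of the rack.
- **Time:** the last logged clock reading was about 19 s of the 42 s allowed.
- **Shorter board:** in the pictures it still stands in its slot; I didn't measure it again.

**Checks that were weaker or failed:**
- **Board at rest:** the side pictures before and after moving the arm differed by 6 grey levels on average. That may be shadow or the arm moving, so I don't count it as proof either way. The board looked the same in both.
- **Automatic top-edge fit:** it failed because the colour mask also took in the board's face. The final lean and squareness come from corners I read off the picture by eye.

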